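# Change over the sample trays of two loaders

### The job

First push the empty tray fully home into its loader. Then hook a fingertip behind the lip of the tray that carries the sample jar and draw that tray out along its rail until it meets its stop, with the jar still standing upright on it. Do not pinch the lips or touch the jar, and leave everything else on the table where it is.

Things in the scene. Friction and masses are not known exactly. Their poses are not given: they have to be found in the camera images.
- loader_jar: Fixed white tray loader, 190 mm long (its x), 100 wide (y), whose tray carries the sample jar. Origin on the table under its middle; its x axis points from its open front to its back and is the rail's direction, z up. Aluminium side rails are 24 mm high; a white bridge (x 2 to 52 mm, underside 85 mm, top 101 mm high) stands over the back half. The two loaders are identical, and may stand either way round (left or right).
- loader_empty: The other loader, identical in shape and frame, whose tray is empty and stands part way out at the start.
- tray_jar (a joint): Slide of the tray that carries the jar; nearly home at the start (0 to 0.012). 0 = fully home, grows as the tray comes out to the front (the loader's -x), 0.09 m = out against its stop. It stays where it is left; about 1.5 N of friction, rigid end stops. The tray is 76 mm wide: an upright grey lip across its front, behind it an open finger pocket, then a low deck with a 5 mm rim.
- pocket_jar (a point): Centre of the floor of that tray's finger pocket, 11.5 mm above the table; moves with the tray; axes as the loader's. The pocket is 50 mm along x (from the back of the lip, 25 mm ahead of this point, to the deck's rim, 25 mm behind it) and 68 mm wide between side walls that rise 10 mm.
- lip_front_jar (a point): Centre of the front face of that tray's lip, an upright plate 8 mm thick (x), 76 mm wide, 38.5 mm high; 26.75 mm above the table, the lip's top edge at 46 mm; moves with the tray, axes as the loader's. Push on this face to send the tray home.
- lip_back_jar (a point): Centre of the back face of that lip, 8 mm behind the front face, looking into the finger pocket: the face to hook.
- tray_empty (a joint): Slide of the tray that is empty; 0.05 to 0.075 at the start. 0 = fully home, grows as the tray comes out to the front (the loader's -x), 0.09 m = out against its stop. It stays where it is left; about 1.5 N of friction, rigid end stops. The tray is 76 mm wide: an upright grey lip across its front, behind it an open finger pocket, then a low deck with a 5 mm rim.
- pocket_empty (a point): Centre of the floor of that tray's finger pocket, 11.5 mm above the table; moves with the tray; axes as the loader's. The pocket is 50 mm along x (from the back of the lip, 25 mm ahead of this point, to the deck's rim, 25 mm behind it) and 68 mm wide between side walls that rise 10 mm.
- lip_front_empty (a point): Centre of the front face of that tray's lip, an upright plate 8 mm thick (x), 76 mm wide, 38.5 mm high; 26.75 mm above the table, the lip's top edge at 46 mm; moves with the tray, axes as the loader's. Push on this face to send the tray home.
- lip_back_empty (a point): Centre of the back face of that lip, 8 mm behind the front face, looking into the finger pocket: the face to hook.
- deck_jar (a point): Middle of the deck of the jar's tray, on its surface, 16 mm above the table, 83 mm behind the pocket's centre; moves with the tray. Deck inside the rim 108 x 68 mm.
- jar_center (a point): Centre (half-way up) of the sample jar, 41 mm across, 53 mm high, with a wide light-blue lid, standing loose on the deck of its tray with its top 69 mm above the table (under the bridge at the start).
- fitting_jar: Jar with a white lid, 45 mm across, 58 mm high, origin under its foot; loose on the table right of the loaders; not part of the job.
- tweezers: Steel tweezers, 112 mm long (their y), 8 mm wide and high, origin under their middle; lie loose on the table between the paths of the two trays, pointing away from the robot; not part of the job.
- ptfe_tape: White roll of tape, 48 mm across, 13 mm high, lying flat on the table to the right; not part of the job.
- syringe: Syringe 168 mm long, 14 mm thick, lying on the table to the right; not part of the job.
- lc_column: Steel column 176 mm long, 17 mm thick, lying on the table to the right; not part of the job.
- sample_jar: The same sample jar; origin under its foot, z up its axis, 60 g or so.

How it is judged (in metres and radians):
On the way, in this order (a step that is already met when the one before it is completed fails the run):
1. the empty tray is pushed fully home while the jar's tray is still in (value of joint tray_empty below 0.005 m and value of joint tray_jar below 0.03 m), for 0.2 s.
2. the jar's tray is drawn out to its stop (value of joint tray_jar above 0.085 m and value of joint tray_empty below 0.008 m), for 0.2 s.
At the end, for the whole second after the job is handed in: The jar's tray is out against its stop (within 5 mm), the empty tray is home (within 8 mm), and the sample jar stands at rest, upright (within 0.1 rad), on the deck of its tray (all of step 2 and angle between jar_center's own z axis and vertical below 0.1 rad and linear speed of sample_jar below 0.01 m/s and x of jar_center in the frame of deck_jar between -0.045 and 0.045 m and y of jar_center in the frame of deck_jar between -0.03 and 0.03 m and z of jar_center in the frame of deck_jar between 0.022 and 0.032 m); the robot touches nothing.
It fails at once if the jar's tray is drawn out while the empty tray is still out (value of joint tray_jar above 0.04 m and value of joint tray_empty above 0.02 m).
It fails at once if the robot touches the sample jar (contact force between any of the fingers, the arm and sample_jar above 0.3 N).
It fails at once if the sample jar is tipped (over 0.35 rad) or lifted (over 12 mm) (angle between jar_center's own z axis and vertical above 0.35 rad or z of jar_center in the frame of deck_jar above 0.0385 m).
It fails at once if a lip is pinched between the fingers (pressed on both faces at once) ((contact force between the fingers and tray_jar_c6 above 1 N and contact force between the fingers and tray_jar_c7 above 1 N) or (contact force between the fingers and tray_empty_c6 above 1 N and contact force between the fingers and tray_empty_c7 above 1 N)).
It fails at once if a bystander is moved by over 15 mm or tipped over (distance of any of fitting_jar, tweezers, ptfe_tape, syringe, lc_column from where it was at the start of the episode above 0.015 m or angle between fitting_jar's own z axis and vertical above 0.5 rad).
It also fails if it takes over 45 s, if anything falls off the work surface, if the arm or the gripper's body presses on something with over 40 N, if the wrist force passes 120 N, or if a joint passes its speed limit or range.

### The arm

A 6-joint arm with a two-finger parallel gripper is mounted at the origin on a cart in front of the work surface, level with it; the furniture and walls round the work are solid. World frame = base frame: x ahead of the robot, y to its left, z up, the work surface at z = 0. Lengths are in mm, angles in rad, forces in N, time in s.
With the tool pointing down it reaches from about 350 to 925 mm from the base axis. Payload 6.4 kg.
Tool frame: the origin (TCP) lies at the very end of the fingers, on their centre line; the grasp point (between the pads) lies 19 mm behind it (ctrl.hold_point_z is the distance from the TCP to the grasp point, in mm); z points along the fingers, y is the line along which they close (so a half turn about z gives the same grasp; the last joint's range is limited). The gripper opens to 94 mm and grips with 3 to 60 N. Pads are 16 mm wide; open, the fingers measure 119 mm over their backs; the gripper's body (75 mm by 177 mm) begins 78 mm behind the grasp point.
Start: joints at [-1.329, 0.245, 1.558, -0, 1.339, -0.174], TCP at [262.555, -594.625, 205.455] pointing down, gripper open.
Joint ranges: [-3.13, 3.13], [-1.02, 2.26], [0.13, 2.54], [-0.95, 4.09], [0.21, 2.88], [-2.74, 2.74]. Speed limits (rad/s): [2.57, 2.57, 3.14, 3.14, 3.14, 3.14].

### API

Orientations are given as a unit quaternion [w, x, y, z].
In Python, from plant import ctrl gives the robot as it stands. Calls block until the motion is done:
- ctrl.move_ptp(position, orientation): joint-space move of the TCP to a pose.
- ctrl.move_l(position, speed=150, attitude=None): straight line of the TCP; attitude=None keeps the orientation; speed is the mean speed in mm/s.
- ctrl.move_j(angles): joint-space move.
- ctrl.set_gripper(opening, squeeze=None): finger opening in mm; squeeze is the grip in N (None keeps the last); returns when the fingers have stopped.
- ctrl.sleep(seconds).
- ctrl.inverse_kinematics(position, orientation): joint angles nearest the present ones, or None.
- ctrl.grab_frame(name): name is "scene" or "top" or "wrist"; returns (picture, depth): 480x640x3 uint8, red, green, blue; 480x640 float32, mm along the optical axis (not along the pixel's ray), 0 where there is no reading.
- ctrl.camera_params(name): a dict with "mtx" (3x3 intrinsics, pixels), "k1" (the pictures are not rectified: a ray, as slopes to the right and down, at radius r is drawn at 1 + k1 r^2 times it, then the intrinsics apply), "view" (4x4, takes a point from world to camera coordinates); the wrist camera has in their place "T_tool_cam" (4x4, takes a point from camera to tool coordinates, whose origin is the TCP and whose axes are the flange's). Camera axes: x right, y down, z forward; pixel columns grow to the right and rows downward; lengths in mm; the calibration is good to about 2 mm. A picture is of the moment at which its call begins: read the wrist's pose just before it. camera_params takes no time and is no camera call.
A pose or a line that the arm cannot do raises ctrl.MotionError and nothing moves.
- ctrl.close_job(): hands the job in; it is judged then, once.
Readings, each from a call of its own:
- ctrl.get_clock(): time.
- ctrl.get_qpos(): joint angles.
- ctrl.get_qvel(): joint speeds.
- ctrl.get_effort(): joint torques, N m.
- ctrl.get_tcp_pos(): TCP position.
- ctrl.get_tcp_rot(): TCP orientation.
- ctrl.get_wrist_force(): force on the tool from outside, world axes, zero at the start.
- ctrl.get_torque(): the same for the moment, N m.
- ctrl.get_finger_gap(): finger opening in mm.
- ctrl.get_grasp_force(): force on a finger pad.
Only numpy, scipy, OpenCV 4.12 (cv2) and the standard library are available. Lean on these libraries where they do the work, as an engineer would, in place of code of your own. Each camera call takes 0.05 s, during which the arm holds its last target. There are 200 camera calls.

## Working session

There is one attempt and no reset: what is moved stays moved. The work goes in short steps, each a Python script; the robot and the scene stay as the last script left them, time stands still between calls to the robot, and variables do not carry over. Pictures are saved under pics/ and viewed, at most 10 in all, crops included, and the job is handed in when it is done.

```bash
mkdir -p pics; ls; cat > h.py <<'E'
import numpy as np, cv2
from plant import ctrl
def save(n,im): cv2.imwrite(f'pics/{n}.png',cv2.cvtColor(im,cv2.COLOR_RGB2BGR))
def cloud(name):
    p=ctrl.camera_params(name)
    if name=='wrist':
        from scipy.spatial.transform import Rotation as R
        q=ctrl.get_tcp_rot(); T=np.eye(4);T[:3,:3]=R.from_quat(np.r_[q[1:],q[0]]).as_matrix();T[:3,3]=ctrl.get_tcp_pos()
        T=T@np.array(p['T_tool_cam'])
    else: T=np.linalg.inv(np.array(p['view']))
    im,d=ctrl.grab_frame(name)
    K=np.array(p['mtx']);u,v=np.meshgrid(np.arange(640.),np.arange(480.))
    xd=(u-K[0,2])/K[0,0];yd=(v-K[1,2])/K[1,1];x,y=xd,yd
    for _ in range(8):
        s=1+p['k1']*(x*x+y*y);x,y=xd/s,yd/s
    P=np.stack([x*d,y*d,d],-1)@T[:3,:3].T+T[:3,3]
    P[d<=0]=np.nan
    return im,P
E
python3 - <<'E'
from h import *
for n in('top','scene'):
    im,P=cloud(n); save(n,im); np.savez(n,im=im,P=P)
    print(n,ctrl.camera_params(n)['view'][:3] if 0 else np.linalg.inv(np.array(ctrl.camera_params(n)['view']))[:3,3])
print(ctrl.get_tcp_rot(),ctrl.get_clock(),ctrl.get_finger_gap())
E
```

```text
pics
top [ 428.44085665   50.10091442 1300.70824525]
scene [-198.90112136  748.69999639  990.79702789]
[-8.64498554e-04  9.78462459e-01  2.06423031e-01 -4.50324380e-05] 0.1 94.06998885171636
```

View pics/top.png

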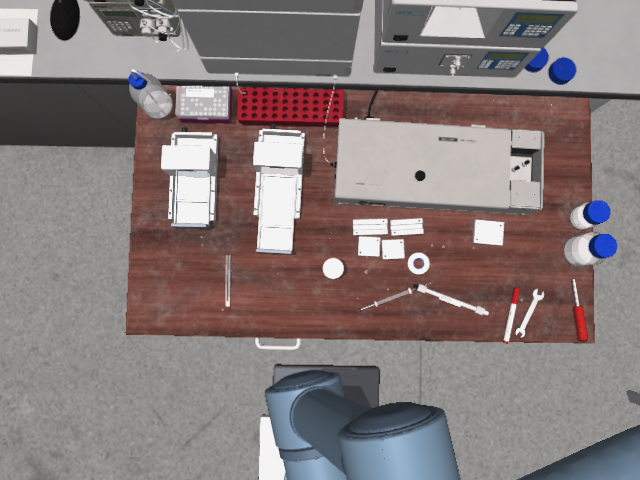

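View pics/scene.png

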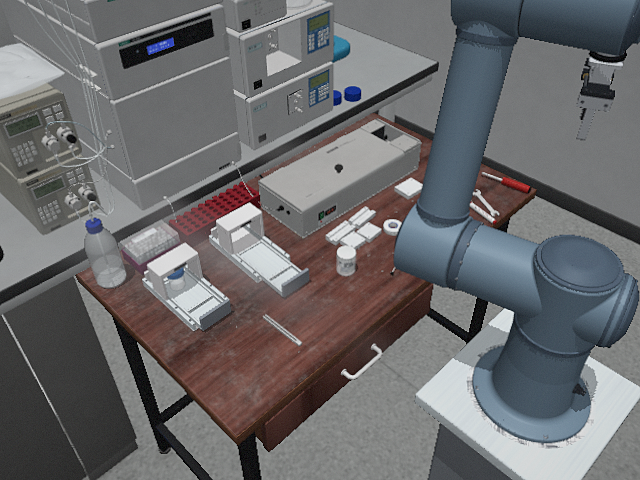

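The jar's loader is on the left (top view, about 192,180; its blue lid shows under the bridge in the scene view). The empty loader is on the right (about 278,190) with its tray out. Both fronts face the robot, and the tweezers lie at (228,280).

```bash
python3 - <<'E'
from h import *
d=np.load('top.npz');P=d['P']
for nm,(u0,u1,v0,v1) in dict(jar=(150,230,120,240),empty=(240,318,115,262)).items():
    Q=P[v0:v1,u0:u1].reshape(-1,3)
    B=Q[(Q[:,2]>94)&(Q[:,2]<108)]
    r=cv2.minAreaRect(B[:,:2].astype(np.float32)); print(nm,'bridge',len(B),B.mean(0),r)
    L=Q[(Q[:,2]>36)&(Q[:,2]<52)]
    L=L[L[:,0]<B[:,0].min()-60]
    print(' lip',len(L),L.mean(0),cv2.minAreaRect(L[:,:2].astype(np.float32)))
    R=Q[(Q[:,2]>20)&(Q[:,2]<28)];print(' rails',cv2.minAreaRect(R[:,:2].astype(np.float32)))
Q=P[250:310,215:240].reshape(-1,3);T=Q[(Q[:,2]>4)&(Q[:,2]<15)];print('tweezers',T.min(0),T.max(0))
Q=P[255:282,318:348].reshape(-1,3);T=Q[(Q[:,2]>50)];print('fj',T.mean(0))
E
```

```text
jar bridge 1192 [693.43228038 321.55257064 102.39416297] ((694.0691528320312, 322.17578125), (53.138404846191406, 102.18782043457031), 1.6323133707046509)
 lip 150 [558.81611598 320.69981236  46.1356971 ] ((559.1068725585938, 321.1296691894531), (8.479910850524902, 75.89558410644531), 0.5022616982460022)
 rails ((678.6271362304688, 321.08929443359375), (122.85708618164062, 250.88754272460938), 83.49765014648438)
empty bridge 1144 [703.58988048 131.31200712 102.28988413] ((703.8746948242188, 131.64451599121094), (97.9499282836914, 52.282100677490234), 89.3012924194336)
 lip 135 [507.1686597  139.2289053   46.62790282] ((507.5155334472656, 139.8795623779297), (75.13768005371094, 8.352765083312988), 87.7751235961914)
 rails ((656.310791015625, 138.24185180664062), (168.2767791748047, 307.05523681640625), 89.69701385498047)
tweezers [380.01504917 212.2162096    4.00495395] [509.87427151 268.32457308  14.89806262]
fj [473.03030588  11.90024664  60.13452737]
```

```bash
cat >> h.py <<'E'
def quat(a): return [0,np.cos(a/2),np.sin(a/2),0]
def press(start,d,maxd,stop,step=2.5,speed=40,free=0):
    """advance from start along unit d until the wrist force against the motion passes stop"""
    start=np.array(start,float);d=np.array(d,float);s=free
    if free: ctrl.move_l(list(start+d*free),speed=60)
    f0=None
    while s<maxd:
        s+=step; ctrl.move_l(list(start+d*s),speed=speed)
        f=-np.dot(np.array(ctrl.get_wrist_force())[:3],d)
        print(f'{s:.1f}:{f:.1f}',end=' ')
        if f>stop: break
    print('\nend',s,ctrl.get_tcp_pos(),'t',ctrl.get_clock()); return s
E
python3 - <<'E'
from h import *
ctrl.set_gripper(0,3); print(ctrl.get_finger_gap())
a=np.radians(-2.3); d=np.array([np.cos(a),np.sin(a),0]); lip=np.array([507.3,139.6,0])
p=lip-42*d
ctrl.move_ptp(list(p+[0,0,160]),quat(a)); print(ctrl.get_qpos(),ctrl.get_clock())
ctrl.move_l(list(p+[0,0,22]),speed=120); print(ctrl.get_tcp_pos(),ctrl.get_wrist_force())
im,P=cloud('scene');save('pre',im[150:400,50:450])
E
```

```text
0.494027556722397
[ 6.01534766e-02 -9.88218930e-02  2.00772726e+00 -1.29475107e-04
  1.23249608e+00  1.67197194e+00] 4.2167
[466.05670279 141.33203173  22.74306682] [-0.49899934  0.32157453  0.31242943]
```

View pics/pre.png

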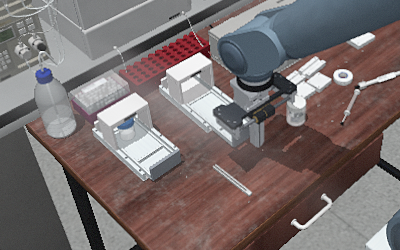

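The closed fingers stand in front of the empty tray's lip (crop about 258,135), clear of the fitting jar and the tweezers. Now I push.

```bash
python3 - <<'E'
from h import *
a=np.radians(-2.3); d=np.array([np.cos(a),np.sin(a),0])
p=np.array([507.3,139.6,22])-42*d
s=press(p,d,115,12,free=20)
ctrl.move_l(list(p+d*(s-25)),speed=100)
ctrl.move_l(list(p+d*(s-45)+[0,0,140]),speed=150)
im,P=cloud('top'); Q=P[115:262,240:318].reshape(-1,3)
L=Q[(Q[:,2]>36)&(Q[:,2]<52)&(Q[:,0]<610)&(Q[:,0]>450)]
print(len(L),L.mean(0))
save('pushed',im[80:380,100:500])
E
```

```text
22.5:0.3 25.0:-0.5 27.5:0.6 30.0:0.4 32.5:-0.1 35.0:0.2 37.5:0.6 40.0:0.6 42.5:-0.1 45.0:1.5 47.5:0.5 50.0:0.4 52.5:1.0 55.0:-0.2 57.5:0.9 60.0:0.7 62.5:0.4 65.0:0.6 67.5:0.3 70.0:0.3 72.5:0.5 75.0:-0.6 77.5:-0.1 80.0:0.4 82.5:0.8 85.0:-0.2 87.5:0.2 90.0:-0.1 92.5:0.1 95.0:-0.2 97.5:1.1 100.0:5.3 102.5:14.0 
end 102.5 [564.54138746 137.32773926  21.81319614] t 14.3
0 [nan nan nan]<stdin>:9: RuntimeWarning: Mean of empty slice.
  ret = um.true_divide(
```

View pics/pushed.png

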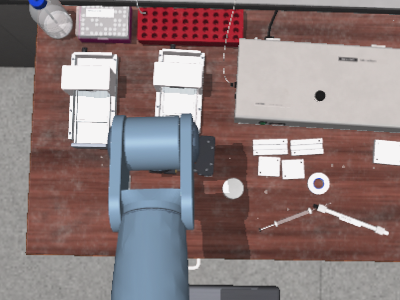

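The push ended on a hard stop after about 69 mm of tray travel, which fits the given range and implies the jar's tray starts near 7 mm. The picture shows nothing else disturbed; the jar loader's lip is at about (92,145) in the crop. Next I go above the jar tray's pocket, descend and check.

```bash
python3 - <<'E'
from h import *
a=np.radians(0.5); d=np.array([np.cos(a),np.sin(a),0]); pk=np.array([559,321,0])+27*d
ctrl.move_ptp(list(pk+[0,0,170]),quat(a))
im,P=cloud('wrist');save('w',im)
ok=np.abs(P[...,2]-46)<4; ok&=(P[...,0]>530)&(P[...,0]<600)&(abs(P[...,1]-321)<45)
print('lip',ok.sum(),cv2.minAreaRect(P[ok][:,:2].astype(np.float32)))
im,P=cloud('top');Q=P[100:262,240:318].reshape(-1,3)
L=Q[(Q[:,2]>36)&(Q[:,2]<52)&(Q[:,0]<610)&(Q[:,0]>450)];print('empty lip',len(L),L.mean(0) if len(L) else '')
print(ctrl.get_tcp_pos(),ctrl.get_clock())
E
```

```text
lip 675 ((559.2012939453125, 321.16650390625), (8.386322021484375, 75.6255874633789), 0.4467577040195465)
empty lip 141 [577.21397313 136.06880535  46.40249301]
[585.89300148 319.62085237 169.77765575] 16.7333
```

View pics/w.png

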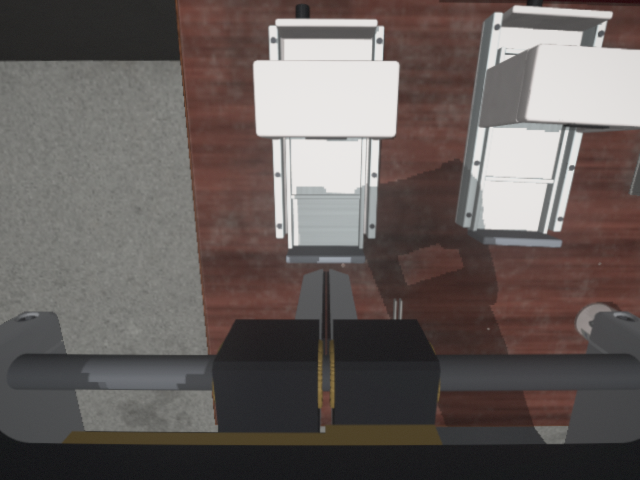

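The wrist view shows the lip (290–365, 258) and the open pocket behind it (about 330,222); the depth puts the lip at (559.2, 321.2), matching the top view. The empty lip is at 577, so that tray is home. Now I descend and draw.

```bash
python3 - <<'E'
from h import *
a=np.radians(0.5); d=np.array([np.cos(a),np.sin(a),0]); pk=np.array([559.2,321.2,0])+27*d
ctrl.move_l(list(pk+[0,0,60]),speed=120); ctrl.move_l(list(pk+[0,0,22]),speed=40)
f=ctrl.get_wrist_force(); print(f,ctrl.get_tcp_pos())
assert abs(f[2])<4
p=pk+[0,0,22]
ctrl.move_l(list(p-12*d),speed=50); ctrl.move_l(list(p-88*d),speed=30); print(ctrl.get_wrist_force(),ctrl.get_clock())
s=press(p-88*d,-d,22,10,step=2)
q=p-(88+s)*d
ctrl.move_l(list(q+14*d),speed=40); ctrl.move_l(list(q+14*d+[0,0,150]),speed=100)
im,P=cloud('wrist');save('w2',im)
ok=np.abs(P[...,2]-46)<4; ok&=(P[...,0]>440)&(P[...,0]<600)&(abs(P[...,1]-321)<45)
if ok.sum()>10: print('lip',ok.sum(),cv2.minAreaRect(P[ok][:,:2].astype(np.float32)))
print(ctrl.get_clock())
E
```

```text
[ 0.55948483 -0.39255102  0.62611049] [586.49933999 321.51902855  22.37747856]
[1.25849165 1.08267206 1.09557751] 21.975
2.0:0.0 4.0:1.8 6.0:-0.6 8.0:4.7 10.0:10.9 
end 10 [490.72848452 320.5294403   22.11085859] t 23.225
lip 668 ((476.741455078125, 320.572265625), (8.61524486541748, 75.97731018066406), 0.2680266797542572)
25.425
```

View pics/w2.png

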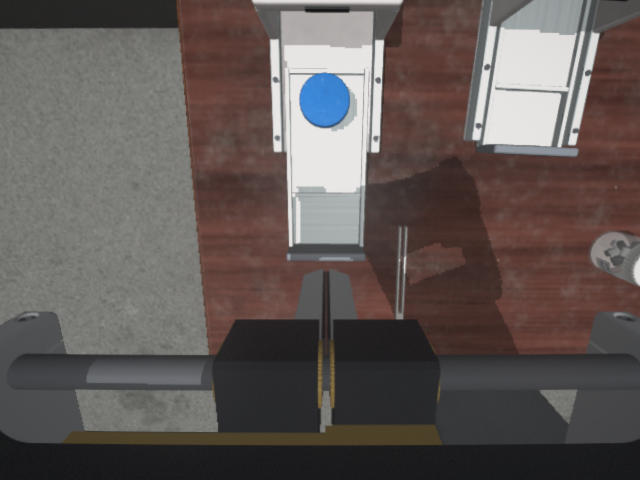

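The jar's tray moved 82.5 mm to a hard stop, as expected. The jar's lid (325,100) is round and centred on the deck, and the robot is clear, so I hand in.

```bash
python3 -c "
from plant import ctrl
print(ctrl.close_job())"
```

```text
the job is handed in; nothing more can be done
None
```

The job is handed in (no verdict was returned): the empty tray is home, and the jar's tray is out against its stop with the jar upright on it, at about 25 s of the 45 s allowed.

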